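Set the strut gauge slide against its finned stop

TASK

Set up the strut length gauge on the metalworker's bench: with your fingertips, press down the pad in the middle of the brass slide to free its brake, and keep it pressed while you push the slide along the rail until it rests against the brass stop that has the fin on top. Then take your fingers away so that the brake grips again. Do not drag the slide with its brake on, do not force the stop out of its place, and leave the other things on the bench where they lie; nothing needs to be picked up.

Things in the scene. Friction and masses are not known exactly. Their poses are not given: they have to be found in the camera images.
- gauge: Length gauge screwed to the bench: dark steel base 400 x 70 x 10 mm, aluminium rail 34 mm wide along it, top 28 mm above the bench. Origin: centre of the underside. x axis: along the rail to the finned stop; z up; any yaw. A plain steel end block without fin (44 mm high, inner face at x = -165 mm) closes the other end.
- slide (a joint): Position of the brass slide along the gauge's +x (m): its centre is at gauge x = -0.12 + this; larger is nearer the finned stop. Brake on, it holds against about 15 N and moves only if forced; brake off, it slides with 1 to 2 N. A fingertip between its upstands can push the one ahead, or carry the slide along by friction on the pad.
- pad (a joint): How far the pad is pressed down (m): about 0 when up (brake fully on), 0.006 at its bottom stop. The brake eases off over the first 3 mm and is free from there on (about 9 N); about 11 N reaches the bottom. A press of 4 to 5 mm is good. The pad springs back up by itself when released and the brake grips again.
- pad_top (a point): Centre of the pad's top, midway between the slide's two upstands: a dark ribbed steel plate 48 mm along the rail x 44 mm across, 50 mm above the bench when up. The gap between the upstands is 54 mm long along the rail and open at both sides. Moves with slide and pad; axes as the gauge's.
- slide_nose (a point): Centre of the slide's end face towards the finned stop, 42 mm from the slide's centre, 36 mm above the bench; axes as the gauge's. The slide: a brass saddle 84 mm long, 60 mm wide, deck 42 mm above the bench, with a brass upstand 15 mm thick and 60 mm wide across each end, tops 66 mm above the bench.
- stop_face (a point): Finned stop's face towards the slide, on the rail's centre line, 36 mm above the bench; axes as the gauge's. The slide is home when its nose touches it. The stop: brass block 30 mm long, 60 mm wide, top 58 mm above the bench, with a fin 4 mm thick, 44 mm wide across it up to 71 mm. Clamped: pushes under about 60 N do not shift it.
- block: Loose brass block 80 x 56 x 24 mm with a slot 44 x 22 mm through it, lying beside the gauge; leave it. Origin: centre of its underside.
- pencil: Loose flat carpenter's pencil about 175 mm long, 12 mm wide, 7 mm thick, lying beside the gauge; leave it. Origin: near its middle, on the bench.
- finial: Loose turned brass finial, 28 mm across the foot, 38 mm tall, standing beside the gauge; leave it. Origin: centre of its underside.
- lantern: Loose brass lantern frame, 142 mm square at the foot, 202 mm square at the top, 246 mm tall, standing well to the robot's left; leave it. Origin: centre of its underside.

How it is judged:
By the outcome, as a careful person would: the job done as asked, in the order asked, and still so for the second after the job is handed in, with the robot touching nothing.
It also fails if it takes over 40 s, if anything falls off the work surface, if the arm or the gripper's body presses on something with over 40 N, if the wrist force passes 120 N, or if a joint passes its speed limit or range.

ROBOT

A 6-joint arm with a two-finger parallel gripper is mounted at the origin on the work surface. World frame = base frame: x ahead of the robot, y to its left, z up, the work surface at z = 0. Lengths are in mm, angles in rad, forces in N, time in s.
With the tool pointing down it reaches from about 275 to 1000 mm from the base axis. Payload 8.4 kg.
Tool frame: the origin (TCP) lies between the finger pads; the fingertips stand 8 mm ahead of it and the grasp point (between the pads) lies 11 mm behind it (tcp_to_tips is the distance from the TCP to the fingertips, in mm); z points along the fingers, y is the line along which they close (so a half turn about z gives the same grasp; the last joint's range is limited). The gripper opens to 85 mm and grips with 20 to 120 N. Pads are 22 mm wide; open, the fingers measure 114 mm over their backs; the gripper's body (76 mm by 85 mm) begins 54 mm behind the grasp point. The pads swing forward as they close: fully open they stand 13 mm farther back than shut.
Start: joints at [1.16, 0.353, 1.633, -0, 1.155, -0.002], TCP at [248.442, 573.502, 239.281] pointing down, gripper open.
Joint ranges: [-2.63, 2.63], [-0.92, 2.1], [0.06, 2.66], [-1.3, 4.44], [0, 2.69], [-3.02, 3.02]. Speed limits (rad/s): [2.22, 2.22, 2.79, 3.14, 3.14, 3.14].

INTERFACE

Orientations are given as [roll, pitch, yaw] about the fixed x, y, z axes, in that order (R = Rz(yaw) Ry(pitch) Rx(roll)).
In Python, from rig import * gives the robot as it stands.
- The arm moves only by the tool step_arm, never from a script. Its argument "motion" is a list of rows, each an object with "claw": the finger opening in mm, from 0 to 85.4; "delta_pos": the shift along the tool's x, y, z in mm, a list of three; "turn": the turn about the tool's z in rad. In form: [{"claw": claw, "delta_pos": [dx, dy, dz], "turn": turn}, ...]. A call has 1 to 8 rows; each row shifts and turns the commanded pose from where the row before left it, along the tool's axes as they then stand; what a row does not reach is not made up. A row lasts 1/12 s, in which the tool goes at most 41.7 mm and 7.16 degrees, less where a joint would pass 70% of its speed; a pose out of reach is approached as far as the arm can. A call is refused whole if a number of a shift passes 41.7 or a number of a turn 0.125, either way. A call with a gripper value outside its range is refused whole. The fingers move at their own pace and stop on an object; "force" is the grip in N (left out, the last holds). Time passes only in rows, so rows that do not move let the fingers close. It gives the time, the measured TCP pose, the force, the opening and the grip force at its end, in the units of the state.
- sense(): the state, without advancing time (a new reading comes with each control period).
- grab_frame(name): name is "scene" or "side" or "wrist"; returns a dict with "img" (420x560x3 uint8, red, green, blue), "vertical_fov" (degrees; the focal length in pixels is half the picture's height over the tangent of half this angle, whatever the lens; pixels are square), "cx", "cy" (the principal point, pixels), "R" (3x3) and "t" (3): a world point X has camera coordinates R X + t. Camera axes: x right, y down, z forward; pixel columns grow to the right and rows downward; lengths in mm; the calibration is good to about 2 mm. A picture is of the moment at which its call begins. There is no depth.
- sign_off(): hands the job in; it is judged then, once.
The state is a dict: "clock": time; "qpos": joint angles; "qvel": joint speeds; "joint_efforts": joint torques, N m; "eef_pos": TCP position; "tcp_rot": TCP orientation; "contact_force": force on the tool from outside, world axes, zero at the start; "wrist_torque": the same for the moment, N m; "opening": opening from 0.0 (shut) to 1.0 (fully open); "grasp_force": force on a finger pad.
Only numpy, scipy, OpenCV 4.12 (cv2) and the standard library are available. Lean on these libraries where they do the work, as an engineer would, in place of code of your own. Each camera call takes 0.05 s, during which the arm holds its last target. There are 200 camera calls.

## Working session

There is one attempt and no reset: what is moved stays moved. The work goes in short steps, Python scripts to look and compute and a tool call to move; the robot and the scene stay as the last step left them, time stands still between calls to the robot, and variables do not carry over. Pictures are saved under pics/ and viewed, at most 13 in all, crops included, and the job is handed in when it is done.

Besides the shell and the picture viewer there is one more tool, called after "Call:" in YAML: its name, and indented under it one key for each argument. step_arm: Moves the arm, as the interface text tells. Its arguments: {"type":"object","properties":{"motion":{"type":"array","items":{"type":"object","properties":{"claw":{"type":"number"},"delta_pos":{"type":"array","items":{"type":"number"}},"turn":{"type":"number"}}}},"force":{"type":"number"}},"required":["motion"]}

```bash
mkdir -p pics; python3 - <<'E'
from rig import *
import cv2,pickle
F={}
for n in("scene","side","wrist"):
    f=grab_frame(n);F[n]=f;cv2.imwrite(f"pics/{n}0.png",f["img"][:,:,::-1])
pickle.dump(F,open("f0.pkl","wb"))
print(sense())
E
```

```text
{'clock': 0.15, 'qpos': array([ 1.15960353e+00,  3.53502352e-01,  1.63397531e+00, -3.84922630e-06,
        1.15520548e+00, -2.41152933e-03]), 'qvel': array([-0.00100002, -0.00143512, -0.00293756, -0.00149702,  0.00184448,
        0.0003831 ]), 'joint_efforts': array([-7.28545638e-04, -6.05639219e+01, -3.42337096e+01, -7.66343328e-05,
        6.22686872e-03, -1.97533403e-06]), 'eef_pos': array([248.29370883, 573.16543935, 238.72069693]), 'tcp_rot': array([-3.14050216e+00,  8.90127052e-07,  2.73281294e+00]), 'contact_force': array([0.32015914, 0.45744567, 0.12089199]), 'wrist_torque': array([ 0.00806965, -0.03175176, -0.02629163]), 'grasp_force': 0.0, 'opening': 0.9991389374927028}
```

View pics/scene0.png

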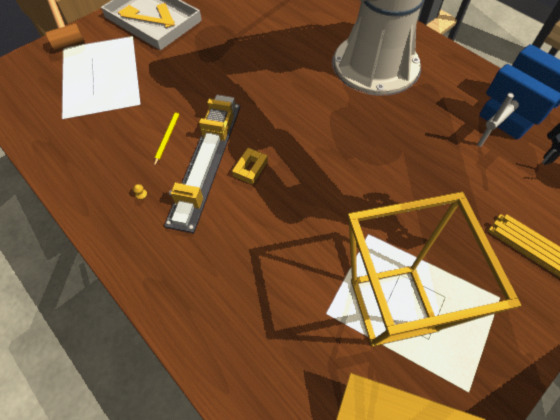

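View pics/side0.png

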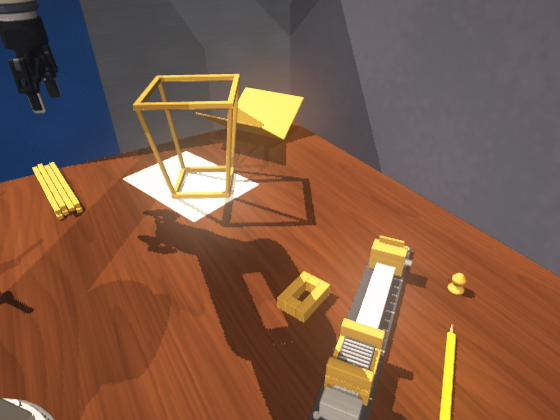

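```bash
cat > h.py <<'E'
import numpy as np,cv2,pickle
def K(f):
    h=f["img"].shape[0];fl=h/2/np.tan(np.radians(f["vertical_fov"])/2);return fl,f["cx"],f["cy"]
def ray(f,u,v):
    fl,cx,cy=K(f);R=np.array(f["R"]);t=np.array(f["t"])
    return -R.T@t, R.T@np.array([(u-cx)/fl,(v-cy)/fl,1])
def onz(f,u,v,z):
    c,d=ray(f,u,v);return c+d*(z-c[2])/d[2]
def proj(f,X):
    fl,cx,cy=K(f);p=np.array(f["R"])@np.array(X)+np.array(f["t"]);return np.array([fl*p[0]/p[2]+cx,fl*p[1]/p[2]+cy])
E
python3 - <<'E'
from h import *
F=pickle.load(open("f0.pkl","rb"))
for n in F: c,_=ray(F[n],0,0);print(n,c.round(),proj(F[n],[248,573,239]).round(),F[n]["vertical_fov"])
a=F["scene"]["img"][85:245,120:280,::-1];b=F["side"]["img"][220:420,290:430,::-1]
a=cv2.resize(a,(400,400),interpolation=cv2.INTER_CUBIC) # x2.5
b=cv2.resize(b,(400,571),interpolation=cv2.INTER_CUBIC) # x2.857
o=np.zeros((571,800,3),np.uint8);o[:400,:400]=a;o[:,400:]=b;cv2.imwrite("pics/c1.png",o)
E
```

```text
scene [877. 540. 841.] [562. 183.] 53.71503528969455
side [ 239. -347.  519.] [ 49. 106.] 56.09469018845034
wrist [180. 602. 375.] [279. 279.] 62.44863641541257
```

View pics/c1.png

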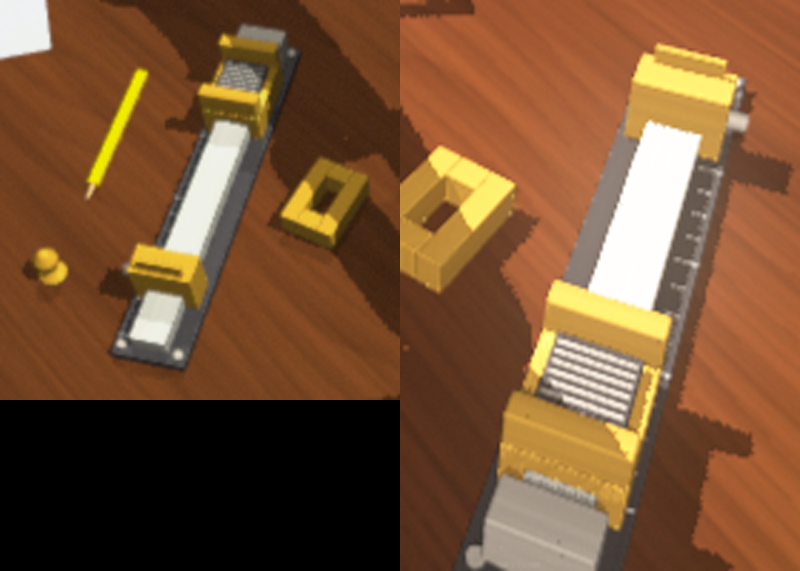

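```bash
python3 - <<'E'
from h import *
F=pickle.load(open("f0.pkl","rb"))
S=lambda u,v,z:onz(F["scene"],120+u/2.5,85+v/2.5,z).round(1)
D=lambda u,v,z:onz(F["side"],290+(u-400)/2.857,220+v/2.857,z).round(1)
print("base",S(110,352,10),S(187,370,10),S(300,48,10))
print("pad scene",S(243,75,50),"pad side",D(592,380,50))
print("fin",D(657,45,71),D(726,68,71))
print("upstand far top outer",D(553,283,66),D(671,316,66))
for n,(x0,y0) in dict(scene=(185,90),side=(320,300)).items():
    pass
a=F["side"]["img"][230:300,360:420,::-1];b=F["side"]["img"][310:410,315:390,::-1]
c=F["scene"]["img"][92:142,195:245,::-1];d=F["scene"]["img"][175:215,160:210,::-1]
R=lambda i,w,h:cv2.resize(i,(w,h),interpolation=cv2.INTER_CUBIC)
o=np.zeros((600,800,3),np.uint8)
o[:280,:240]=R(a,240,280);o[:600,240:540]=R(b,300,400) if 0 else 0
o[:400,240:540]=R(b,300,400);o[:250,550:800]=R(c,250,250);o[300:500,550:800]=R(d,250,200)
cv2.imwrite("pics/c2.png",o)
E
```

```text
base [773.   30.3  10. ] [732.7  93.1  10. ] [ 404.1 -139.3   10. ]
pad scene [ 493.4 -117.9   50. ] pad side [ 498.4 -118.5   50. ]
fin [683.6  36.2  71. ] [703.2  -3.4  71. ]
upstand far top outer [510.3 -72.9  66. ] [ 545.9 -119.2   66. ]
```

View pics/c2.png

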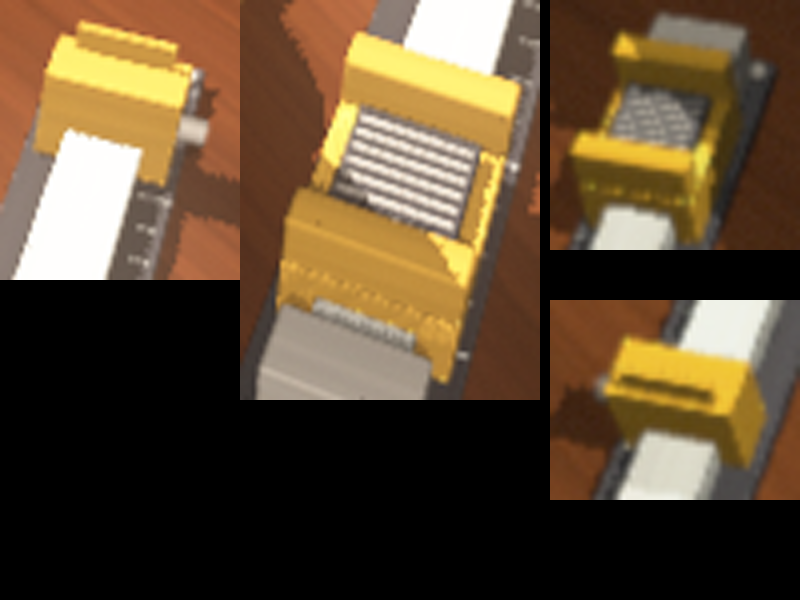

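```bash
cat >> h.py <<'E'
F=pickle.load(open("f0.pkl","rb"))
C=np.array([588.5,-54.5]);TH=0.6155
def loc(p):
    r=np.array(p[:2])-C;c,s=np.cos(TH),np.sin(TH);return np.round([c*r[0]+s*r[1],-s*r[0]+c*r[1]],1)
E
python3 - <<'E'
from h import *
s=lambda u,v,z:onz(F["scene"],u,v,z); d=lambda u,v,z:onz(F["side"],u,v,z)
print("lantern top",[s(*p,246).round() for p in((350,215),(463,195),(519,302),(373,345))])
print("stop scene top", [loc(s(160+(u-550)/5,175+(v-300)/5,58)) for u,v in((628,340),(748,365),(605,388))])
print("upst scene top corners c2", [loc(s(195+(u-550)/5,92+v/5,66)) for u,v in((580,132),(697,150),(624,33),(732,55))])
sd=lambda u,v,z,x0=0:loc(d(x0+u/4,v/4+230,z))
print("stop side top slide edge",[sd(u,v,58,360) for u,v in((48,68),(188,105))],"fin top",[sd(u,v,71,360) for u,v in((80,22),(178,45))])
e=lambda u,v,z:loc(d(315+(u-240)/4,310+v/4,z))
print("pad corners",[e(u,v,50) for u,v in((360,108),(480,148),(460,237),(335,190))])
print("upst tops far",[e(u,v,66) for u,v in((357,33),(520,83))],"near",[e(u,v,66) for u,v in((302,187),(475,240))])
E
```

```text
lantern top [array([566., 368., 246.]), array([399., 472., 246.]), array([494., 635., 246.]), array([697., 531., 246.])]
stop scene top [array([111.1, -28.7]), array([113. ,  29.1]), array([137.9, -30.3])]
upst scene top corners c2 [array([-81.3, -26.9]), array([-81.5,  33.5]), array([-150.6,  -24.9]), array([-146.7,   33.6])]
stop side top slide edge [array([109.3,  27.5]), array([107.4, -33.9])] fin top [array([130.7,  19.2]), array([130.6, -24.1])]
pad corners [array([-91.3,  22.1]), array([-91.6, -20.6]), array([-128.2,  -21.6]), array([-126.9,   21.1])]
upst tops far [array([-72.7,  29.6]), array([-72.3, -28.5])] near [array([-141.1,   29.4]), array([-138.5,  -26.7])]
```

Call:
step_arm:
  motion:
    - {"claw":0,"delta_pos":[-10,-11,0],"turn":0}
    - {"claw":0,"delta_pos":[-21,-22.5,0],"turn":0}
    - {"claw":0,"delta_pos":[-22,-23.5,0],"turn":0}
    - {"claw":0,"delta_pos":[-22,-23.5,0],"turn":0}
    - {"claw":0,"delta_pos":[-22,-23.5,0],"turn":0}
    - {"claw":0,"delta_pos":[-22,-23.5,0],"turn":0}
    - {"claw":0,"delta_pos":[-22,-23.5,0],"turn":0}
    - {"claw":0,"delta_pos":[-22,-23.5,0],"turn":0}
  force: 40

```text
clock: 0.82
eef_pos: [328.6, 346.2, 239.1]
tcp_rot: [-3.141, 0.0, 2.733]
contact_force: [0.5, -0.2, 0.6]
opening: -0.001
grasp_force: 0.0
```

Call:
step_arm:
  motion:
    - {"claw":0,"delta_pos":[-22,-23.5,0],"turn":0}
    - {"claw":0,"delta_pos":[-22,-23.5,0],"turn":0}
    - {"claw":0,"delta_pos":[-22,-23.5,0],"turn":0}
    - {"claw":0,"delta_pos":[-22,-23.5,0],"turn":0}
    - {"claw":0,"delta_pos":[-22,-23.5,0],"turn":0}
    - {"claw":0,"delta_pos":[-22,-23.5,0],"turn":0}
    - {"claw":0,"delta_pos":[-22,-23.5,0],"turn":0}
    - {"claw":0,"delta_pos":[-22,-23.5,0],"turn":0}

```text
clock: 1.48
eef_pos: [415.0, 104.0, 239.3]
tcp_rot: [-3.142, 0.0, 2.733]
contact_force: [0.6, 0.9, -0.1]
opening: 0.001
grasp_force: 0.0
```

Call:
step_arm:
  motion:
    - {"claw":0,"delta_pos":[-22,-23.5,0],"turn":0}
    - {"claw":0,"delta_pos":[-22,-23.5,0],"turn":0}
    - {"claw":0,"delta_pos":[-22,-23.5,0],"turn":0}
    - {"claw":0,"delta_pos":[-22,-23.5,0],"turn":0}
    - {"claw":0,"delta_pos":[-22,-23.5,0],"turn":0}
    - {"claw":0,"delta_pos":[-22,-23.5,0],"turn":0}
    - {"claw":0,"delta_pos":[-20,-21,0],"turn":0}
    - {"claw":0,"delta_pos":[-9.5,-12,0],"turn":0}

```text
clock: 2.15
eef_pos: [494.7, -120.9, 239.3]
tcp_rot: [-3.141, 0.001, 2.731]
contact_force: [0.6, 0.5, -0.3]
opening: 0.001
grasp_force: 0.0
```

Call:
step_arm:
  motion:
    - {"claw":0,"delta_pos":[0,0,20],"turn":0.09}
    - {"claw":0,"delta_pos":[0,0,25],"turn":0.09}
    - {"claw":0,"delta_pos":[0,0,25],"turn":0.09}
    - {"claw":0,"delta_pos":[0,0,25],"turn":0.09}
    - {"claw":0,"delta_pos":[0,0,25],"turn":0.09}
    - {"claw":0,"delta_pos":[0,0,15],"turn":0.096}
    - {"claw":0,"delta_pos":[0,0,0],"turn":0}

```text
clock: 2.73
eef_pos: [491.4, -117.5, 101.4]
tcp_rot: [-3.138, -0.004, 2.182]
contact_force: [-0.9, -0.0, 0.5]
opening: -0.001
grasp_force: 0.0
```

```bash
python3 - <<'E'
from rig import *
from h import *
s=sense();print(s["eef_pos"],s["tcp_rot"],s["contact_force"],s["qpos"],loc(s["eef_pos"]))
G={}
o=np.zeros((600,800,3),np.uint8)
for n in("wrist","side","scene"):
    G[n]=grab_frame(n)
pickle.dump(G,open("f1.pkl","wb"))
R=lambda i,w,h:cv2.resize(i[:,:,::-1],(w,h),interpolation=cv2.INTER_CUBIC)
o[:420,:560]=G["wrist"]["img"][:,:,::-1]
o[:240,560:]=R(G["side"]["img"][300:420,300:420],240,240)
o[240:480,560:]=R(G["scene"]["img"][80:140,190:250],240,240)
cv2.imwrite("pics/c3.png",o)
E
```

```text
[ 491.42255618 -117.49890579  101.35892558] [-3.13766127 -0.00431443  2.18235406] [-0.90423171 -0.02410566  0.52673615] [-2.37595038e-01  3.56617941e-01  1.99768023e+00 -1.42024950e-04
  7.93130566e-01 -8.49061311e-01] [-115.6    4.6]
```

View pics/c3.png

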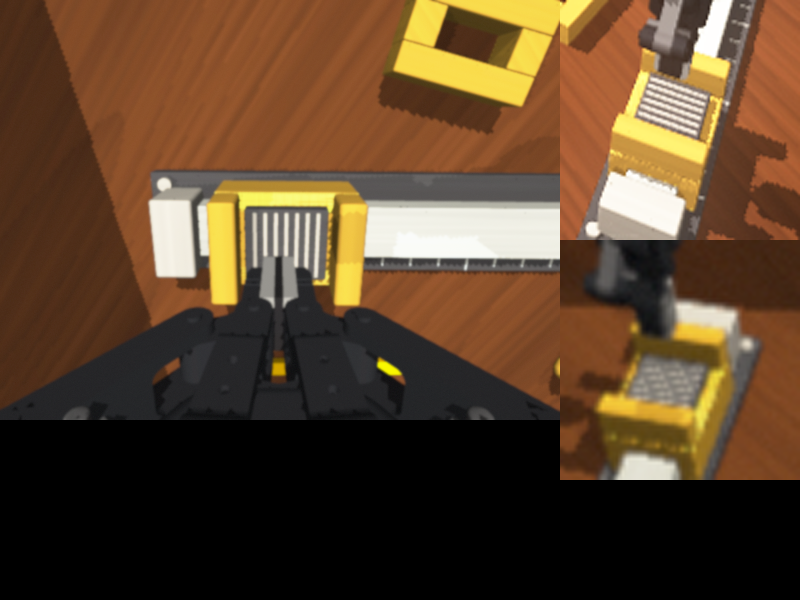

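```bash
python3 - <<'E'
from h import *
from rig import *
G=pickle.load(open("f1.pkl","rb"));w=lambda u,v,z:loc(onz(G["wrist"],u,v,z))
print("pad",w(247,207,50),w(327,207,50),"upst",w(209,195,66),w(238,303,66),w(337,195,66),w(365,197,66),w(360,304,66))
print("base",w(380,173,10),w(540,175,10),w(400,271,10),w(540,272,10),"endblk",w(196,190,44))
s=sense();print(s["eef_pos"],s["tcp_rot"],loc(s["eef_pos"]))
E
```

```text
pad [-133.1   22.1] [-87.9  22. ] upst [-150.8   33.3] [-138.3  -29.7] [-85.3  33.1] [-70.9  32. ] [-69.4 -30.5]
base [-47.8  33.6] [58.7 31.9] [-27.4 -38.6] [ 74.1 -39.5] endblk [-162.8   30.6]
[ 494.49751952 -118.0141408   105.02464938] [3.14136260e+00 3.82786747e-04 2.18986997e+00] [-113.4    2.4]
```

Call:
step_arm:
  motion:
    - {"claw":0,"delta_pos":[-1,0,10],"turn":0}
    - {"claw":0,"delta_pos":[-1,0,15],"turn":0}
    - {"claw":0,"delta_pos":[0,0,10],"turn":0}
    - {"claw":0,"delta_pos":[0,0,5],"turn":0}
    - {"claw":0,"delta_pos":[0,0,2],"turn":0}
    - {"claw":0,"delta_pos":[0,0,0],"turn":0}
    - {"claw":0,"delta_pos":[0,0,0],"turn":0}

```text
clock: 3.47
eef_pos: [495.8, -119.4, 62.6]
tcp_rot: [3.141, 0.0, 2.187]
contact_force: [1.1, 0.3, -0.8]
opening: -0.003
grasp_force: 0.0
```

Call:
step_arm:
  motion:
    - {"claw":0,"delta_pos":[0,0,2],"turn":0}
    - {"claw":0,"delta_pos":[0,0,2],"turn":0}
    - {"claw":0,"delta_pos":[0,0,0],"turn":0}
    - {"claw":0,"delta_pos":[0,0,0],"turn":0}

```text
clock: 3.8
eef_pos: [495.6, -119.4, 58.3]
tcp_rot: [-3.142, 0.0, 2.187]
contact_force: [-0.3, -0.9, -0.4]
opening: 0.001
grasp_force: 0.0
```

Tips are at about 50 mm, the expected pad height. I'll press in small steps.

Call:
step_arm:
  motion:
    - {"claw":0,"delta_pos":[0,0,1],"turn":0}
    - {"claw":0,"delta_pos":[0,0,1],"turn":0}
    - {"claw":0,"delta_pos":[0,0,0],"turn":0}
    - {"claw":0,"delta_pos":[0,0,0],"turn":0}

```text
clock: 4.13
eef_pos: [495.8, -119.4, 56.5]
tcp_rot: [3.141, 0.0, 2.187]
contact_force: [-0.5, 0.7, 3.8]
opening: -0.003
grasp_force: 2.0
```

Call:
step_arm:
  motion:
    - {"claw":0,"delta_pos":[0,0,1],"turn":0}
    - {"claw":0,"delta_pos":[0,0,0.5],"turn":0}
    - {"claw":0,"delta_pos":[0,0,0],"turn":0}
    - {"claw":0,"delta_pos":[0,0,0],"turn":0}

```text
clock: 4.47
eef_pos: [495.8, -119.4, 55.1]
tcp_rot: [3.141, 0.0, 2.187]
contact_force: [-0.9, 0.6, 6.9]
opening: -0.001
grasp_force: 3.6
```

Call:
step_arm:
  motion:
    - {"claw":0,"delta_pos":[0,0,1],"turn":0}
    - {"claw":0,"delta_pos":[0,0,0],"turn":0}
    - {"claw":0,"delta_pos":[0,0,0],"turn":0}

```text
clock: 4.72
eef_pos: [495.8, -119.4, 54.1]
tcp_rot: [3.141, 0.0, 2.187]
contact_force: [-1.2, 1.0, 7.5]
opening: -0.001
grasp_force: 4.1
```

Call:
step_arm:
  motion:
    - {"claw":0,"delta_pos":[0,0,1],"turn":0}
    - {"claw":0,"delta_pos":[0,0,0],"turn":0}
    - {"claw":0,"delta_pos":[0,0,0],"turn":0}

```text
clock: 4.97
eef_pos: [495.8, -119.4, 53.2]
tcp_rot: [3.141, 0.0, 2.187]
contact_force: [-1.9, 0.2, 7.3]
opening: 0.0
grasp_force: 4.3
```

Call:
step_arm:
  motion:
    - {"claw":0,"delta_pos":[0,0,0.7],"turn":0}
    - {"claw":0,"delta_pos":[0,0,0],"turn":0}
    - {"claw":0,"delta_pos":[0,0,0],"turn":0}

```text
clock: 5.22
eef_pos: [495.8, -119.4, 52.5]
tcp_rot: [3.141, 0.0, 2.187]
contact_force: [-2.2, 1.0, 9.9]
opening: 0.0
grasp_force: 4.4
```

```bash
python3 - <<'E'
from rig import *
from h import *
f=[]
for i in range(5):
    G=grab_frame("side"); s=sense(); f.append(s["contact_force"])
print(np.mean(f,0),np.std(f,0),s["eef_pos"],loc(s["eef_pos"]))
cv2.imwrite("pics/c4.png",cv2.resize(G["img"][310:420,300:400,::-1],(500,550),interpolation=cv2.INTER_CUBIC))
E
```

```text
[-1.88713741  1.04720594  9.25508709] [0.35972782 0.47344853 0.38381062] [ 495.80977717 -119.36431324   52.5244069 ] [-113.1    0.6]
```

View pics/c4.png

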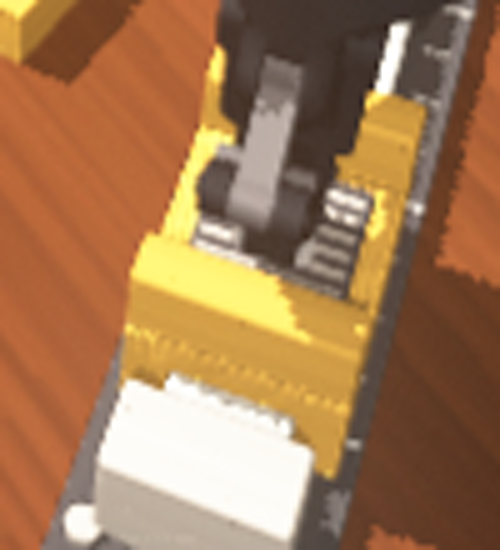

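Call:
step_arm:
  motion:
    - {"claw":0,"delta_pos":[0,0,0.7],"turn":0}
    - {"claw":0,"delta_pos":[0,0,0],"turn":0}
    - {"claw":0,"delta_pos":[0,0,0],"turn":0}

```text
clock: 5.72
eef_pos: [495.9, -119.3, 52.0]
tcp_rot: [3.141, 0.0, 2.187]
contact_force: [-3.0, 1.2, 10.7]
opening: 0.007
grasp_force: 5.5
```

```bash
cat > st.py <<'E'
from rig import *
from h import *
f=[]
for i in range(5):
    G=grab_frame("side"); s=sense(); f.append(s["contact_force"])
m=np.mean(f,0);c,sn=np.cos(TH),np.sin(TH)
print("F",m.round(2),"along",round(c*m[0]+sn*m[1],2),s["eef_pos"].round(2),loc(s["eef_pos"]),s["clock"])
E
python3 st.py
```

```text
F [-2.07  1.28 11.3 ] along -0.95 [ 495.91 -119.34   52.  ] [-113.     0.5] 5.9667
```

Call:
step_arm:
  motion:
    - {"claw":0,"delta_pos":[0,1,-0.4],"turn":0}
    - {"claw":0,"delta_pos":[0,2,0],"turn":0}
    - {"claw":0,"delta_pos":[0,3,0],"turn":0}
    - {"claw":0,"delta_pos":[0,4,0],"turn":0}
    - {"claw":0,"delta_pos":[0,4,0],"turn":0}
    - {"claw":0,"delta_pos":[0,4,0],"turn":0}
    - {"claw":0,"delta_pos":[0,2,0],"turn":0}

```text
clock: 6.55
eef_pos: [512.7, -107.7, 52.3]
tcp_rot: [3.141, 0.001, 2.187]
contact_force: [-0.6, -0.7, 8.6]
opening: 0.003
grasp_force: 4.5
```

```bash
python3 st.py; python3 - <<'E'
from rig import *
from h import *
G=grab_frame("wrist");S=grab_frame("side");pickle.dump(dict(wrist=G,side=S),open("f2.pkl","wb"))
o=np.zeros((420,800,3),np.uint8);o[:,:560]=G["img"][:,:,::-1];o[:240,560:]=cv2.resize(S["img"][300:420,300:420,::-1],(240,240))
cv2.imwrite("pics/c5.png",o)
E
```

```text
F [-0.55  2.    8.89] along 0.71 [ 512.75 -107.7    52.39] [-92.6   0.3] 6.8
```

View pics/c5.png

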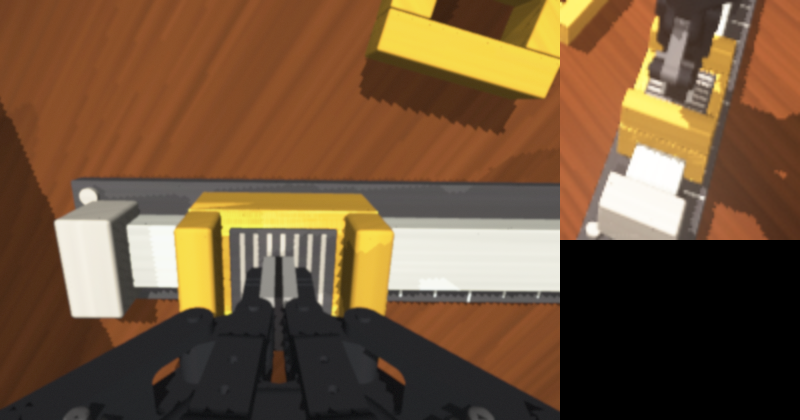

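Call:
step_arm:
  motion:
    - {"claw":0,"delta_pos":[0,0,0.4],"turn":0}
    - {"claw":0,"delta_pos":[0,2,0],"turn":0}
    - {"claw":0,"delta_pos":[0,4,0],"turn":0}
    - {"claw":0,"delta_pos":[0,5,0],"turn":0}
    - {"claw":0,"delta_pos":[0,5,0],"turn":0}
    - {"claw":0,"delta_pos":[0,5,0],"turn":0}
    - {"claw":0,"delta_pos":[0,5,0],"turn":0}
    - {"claw":0,"delta_pos":[0,4,0],"turn":0}

```text
clock: 7.57
eef_pos: [537.5, -90.6, 52.1]
tcp_rot: [3.14, 0.001, 2.187]
contact_force: [-1.1, -1.8, 10.2]
opening: 0.001
grasp_force: 4.5
```

```bash
python3 st.py
```

```text
F [0.21 1.03 8.76] along 0.76 [537.71 -90.47  52.16] [-62.2  -0. ] 7.8167
```

Call:
step_arm:
  motion:
    - {"claw":0,"delta_pos":[0,1,0.2],"turn":0}
    - {"claw":0,"delta_pos":[0,4,0],"turn":0}
    - {"claw":0,"delta_pos":[0,5,0],"turn":0}
    - {"claw":0,"delta_pos":[0,6,0],"turn":0}
    - {"claw":0,"delta_pos":[0,6,0],"turn":0}
    - {"claw":0,"delta_pos":[0,6,0],"turn":0}
    - {"claw":0,"delta_pos":[0,6,0],"turn":0}
    - {"claw":0,"delta_pos":[0,6,0],"turn":0}

```text
clock: 8.48
eef_pos: [570.6, -67.8, 52.1]
tcp_rot: [3.14, 0.002, 2.187]
contact_force: [0.1, -3.1, 9.2]
opening: 0.001
grasp_force: 4.5
```

Call:
step_arm:
  motion:
    - {"claw":0,"delta_pos":[0,6,0],"turn":0}
    - {"claw":0,"delta_pos":[0,6,0],"turn":0}
    - {"claw":0,"delta_pos":[0,6,0],"turn":0}
    - {"claw":0,"delta_pos":[0,6,0],"turn":0}
    - {"claw":0,"delta_pos":[0,6,0],"turn":0}
    - {"claw":0,"delta_pos":[0,6,0],"turn":0}
    - {"claw":0,"delta_pos":[0,6,0],"turn":0}
    - {"claw":0,"delta_pos":[0,4,0],"turn":0}

```text
clock: 9.15
eef_pos: [608.9, -41.3, 52.4]
tcp_rot: [3.139, 0.003, 2.187]
contact_force: [2.9, -4.3, 9.4]
opening: -0.0
grasp_force: 4.5
```

```bash
python3 st.py; python3 - <<'E'
from rig import *
from h import *
G=grab_frame("wrist");S=grab_frame("side")
o=np.zeros((420,800,3),np.uint8);o[:,:560]=G["img"][:,:,::-1];o[:240,560:]=cv2.resize(S["img"][220:340,320:440,::-1],(240,240))
cv2.imwrite("pics/c6.png",o)
E
```

```text
F [ 2.22 -1.85  9.28] along 0.74 [609.03 -41.23  52.52] [24.4 -1. ] 9.4
```

View pics/c6.png

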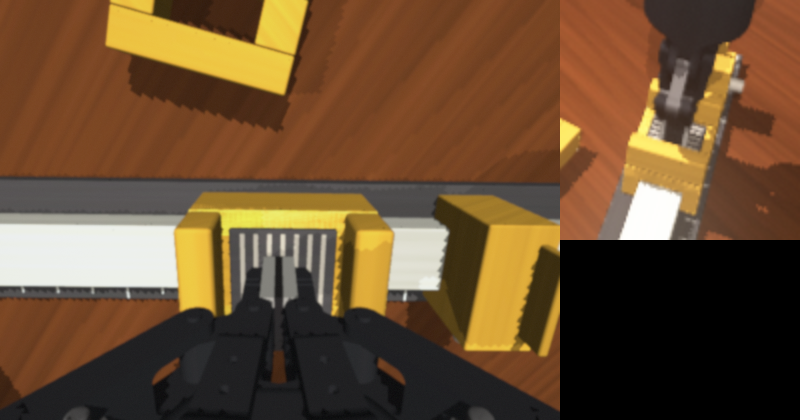

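Call:
step_arm:
  motion:
    - {"claw":0,"delta_pos":[-0.3,2,0.4],"turn":0}
    - {"claw":0,"delta_pos":[-0.2,4,0],"turn":0}
    - {"claw":0,"delta_pos":[-0.2,5,0],"turn":0}
    - {"claw":0,"delta_pos":[-0.2,5,0],"turn":0}
    - {"claw":0,"delta_pos":[-0.2,5,0],"turn":0}
    - {"claw":0,"delta_pos":[-0.2,5,0],"turn":0}
    - {"claw":0,"delta_pos":[-0.2,4,0],"turn":0}
    - {"claw":0,"delta_pos":[-0.2,2,0],"turn":0}

```text
clock: 10.17
eef_pos: [635.1, -23.4, 52.0]
tcp_rot: [3.14, 0.001, 2.187]
contact_force: [-2.7, 0.4, 12.9]
opening: 0.004
grasp_force: 6.5
```

```bash
python3 st.py; python3 - <<'E'
from rig import *
from h import *
G=grab_frame("wrist")
cv2.imwrite("pics/c7.png",cv2.resize(G["img"][170:370,160:520,::-1],(720,400)))
E
```

```text
F [-0.66  1.86 10.69] along 0.53 [635.15 -23.38  52.02] [56.1 -1.5] 10.4167
```

View pics/c7.png

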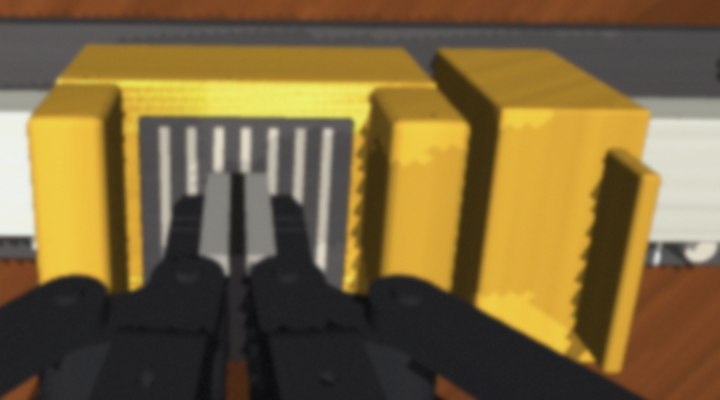

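Call:
step_arm:
  motion:
    - {"claw":0,"delta_pos":[0,1.5,0],"turn":0}
    - {"claw":0,"delta_pos":[0,1.5,0],"turn":0}
    - {"claw":0,"delta_pos":[0,1.5,0],"turn":0}
    - {"claw":0,"delta_pos":[0,1.5,0],"turn":0}

```text
clock: 10.8
eef_pos: [639.7, -20.2, 52.0]
tcp_rot: [3.14, 0.001, 2.187]
contact_force: [-1.5, 0.7, 11.4]
opening: -0.0
grasp_force: 5.8
```

Call:
step_arm:
  motion:
    - {"claw":0,"delta_pos":[0,1.5,0],"turn":0}
    - {"claw":0,"delta_pos":[0,1.5,0],"turn":0}
    - {"claw":0,"delta_pos":[0,1.5,0],"turn":0}

```text
clock: 11.05
eef_pos: [642.1, -18.5, 51.9]
tcp_rot: [-3.14, 0.001, 2.187]
contact_force: [-8.9, -8.9, 18.1]
opening: 0.002
grasp_force: 9.4
```

```bash
python3 st.py; python3 - <<'E'
from rig import *
from h import *
G=grab_frame("wrist");S=grab_frame("side");C=grab_frame("scene")
o=np.zeros((600,800,3),np.uint8);o[:300,:540]=cv2.resize(G["img"][170:370,160:520,::-1],(540,300))
o[300:600,:300]=cv2.resize(S["img"][220:320,340:440,::-1],(300,300),interpolation=2)
o[300:600,300:600]=cv2.resize(C["img"][150:210,160:220,::-1],(300,300),interpolation=2)
cv2.imwrite("pics/c8.png",o)
E
```

```text
F [-5.64 -5.07 15.68] along -7.54 [642.   -18.6   51.97] [64.4 -1.6] 11.3
```

View pics/c8.png

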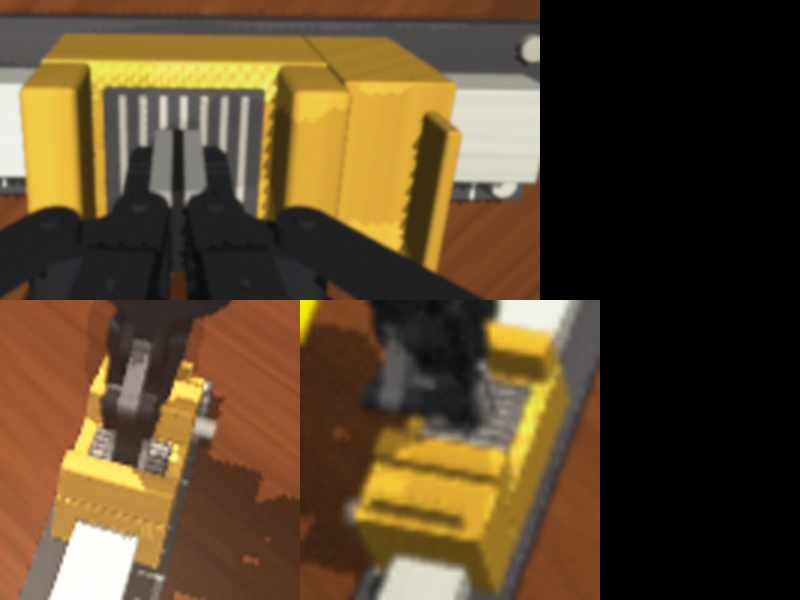

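The slide is resting against the finned stop. I'll lift straight up.

Call:
step_arm:
  motion:
    - {"claw":0,"delta_pos":[0,0,-1.5],"turn":0}
    - {"claw":0,"delta_pos":[0,0,-2],"turn":0}
    - {"claw":0,"delta_pos":[0,0,-3],"turn":0}
    - {"claw":0,"delta_pos":[0,0,-5],"turn":0}
    - {"claw":0,"delta_pos":[0,0,-15],"turn":0}
    - {"claw":0,"delta_pos":[0,0,-25],"turn":0}
    - {"claw":0,"delta_pos":[0,0,-25],"turn":0}
    - {"claw":0,"delta_pos":[0,0,-25],"turn":0}

```text
clock: 12.12
eef_pos: [641.9, -17.4, 152.9]
tcp_rot: [-3.141, -0.001, 2.187]
contact_force: [0.3, -0.3, -0.0]
opening: 0.001
grasp_force: 0.0
```

Call:
step_arm:
  motion:
    - {"claw":0,"delta_pos":[0,0,-15],"turn":0}
    - {"claw":0,"delta_pos":[0,0,0],"turn":0}
    - {"claw":0,"delta_pos":[0,0,0],"turn":0}
    - {"claw":0,"delta_pos":[0,0,0],"turn":0}

```text
clock: 12.45
eef_pos: [641.6, -17.5, 166.2]
tcp_rot: [-3.141, -0.001, 2.187]
contact_force: [-0.1, 0.0, -1.1]
opening: -0.0
grasp_force: 0.0
```

```bash
python3 st.py; python3 - <<'E'
from rig import *
from h import *
G=grab_frame("wrist");S=grab_frame("side")
o=np.zeros((600,800,3),np.uint8);o[:420,:560]=G["img"][:,:,::-1]
o[:240,560:]=cv2.resize(S["img"][220:320,340:440,::-1],(240,240),interpolation=2)
cv2.imwrite("pics/c9.png",o)
E
```

```text
F [-0.02 -0.05  0.05] along -0.04 [641.75 -17.6  166.15] [64.8 -0.6] 12.7
```

View pics/c9.png

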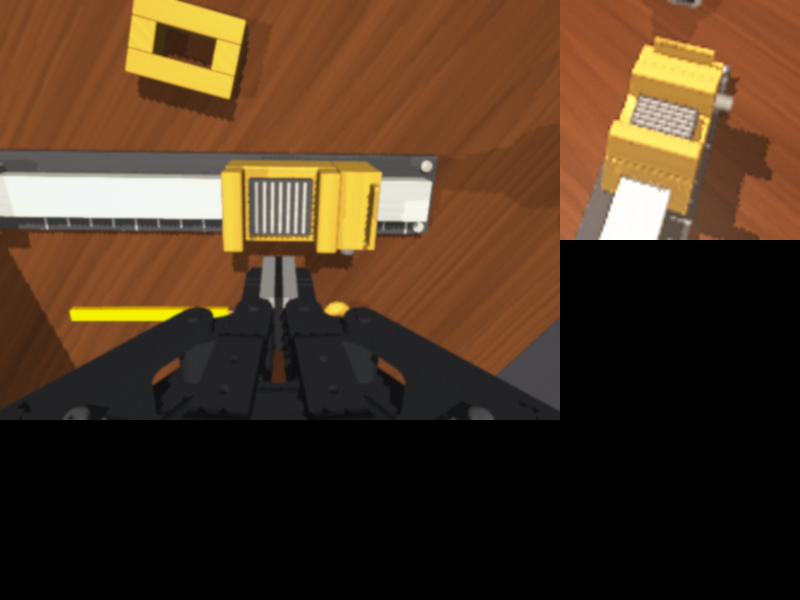

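The slide sits against the stop with no gap (columns 337–340). The pad is up and the arm is clear.

```bash
python3 -c "
from rig import *
print(sign_off())"
```

```text
the job is handed in; nothing more can be done
None
```

I pushed the slide against the finned stop with its pad held down, then lifted clear. The last picture shows no gap and the pad up, and the job is handed in at about 13 s.

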